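# Cement brush ready over the shoe

### The arm

A 6-joint arm with a two-finger parallel gripper is mounted at the origin on the work surface. World frame = base frame: x ahead of the robot, y to its left, z up, the work surface at z = 0. Lengths are in m, angles in rad, forces in N, time in s.
With the tool pointing down it reaches from about 0.325 to 0.9 m from the base axis. Payload 6.1 kg.
Tool frame: the origin (TCP) lies at the very end of the fingers, on their centre line; the grasp point (between the pads) lies arm.grip_depth behind it (arm.grip_depth is the distance from the TCP to the grasp point, in m); y points along the fingers, x is the direction in which the jaws open and shut, and the axes are right-handed (so a half turn about y gives the same grasp; the last joint's range is limited). The gripper opens to 85 mm and grips with 20 to 120 N. Pads are 22 mm wide; open, the fingers measure 114 mm over their backs; the gripper's body (76 mm by 85 mm) begins 54 mm behind the grasp point. The pads swing forward as they close: fully open they stand 13 mm farther back than shut.
Start: joints at [-1.292, 0.22, 1.526, -0, 1.395, -0.126], TCP at [0.246, -0.574, 0.231] pointing down, gripper open.
Joint ranges: [-2.98, 2.98], [-0.91, 2.08], [0.09, 2.57], [-1.24, 4.39], [0.2, 2.65], [-2.68, 2.68]. Speed limits (rad/s): [2.57, 2.57, 3.01, 3.14, 3.14, 3.14].

### API

Orientations are given as a unit quaternion [w, x, y, z].
In Python, from workcell import telemetry, get_image, camera_info, arm gives the robot as it stands.
- The arm moves only by the tool send_rows, never from a script. Its argument "moves" is a list of rows, each a list of 7 numbers: the turn, a rotation vector about the tool's x, y, z in rad, then the shift along the tool's x, y, z in mm, then the opening, from 0 (shut) to 1 (fully open). A call has 1 to 12 rows; each row is the pose to reach, as a shift and turn from the pose commanded when the call began, along the tool's axes at that moment; what a row does not reach only later rows make up. A row lasts 1/8 s, in which the tool goes at most 62.5 mm and 10.7 degrees, less where a joint would pass 70% of its speed; a pose out of reach is approached as far as the arm can. A call with a gripper value outside its range is refused whole. The fingers move at their own pace and stop on an object; "grip_force" is the grip in N (left out, the last holds). Time passes only in rows, so rows that repeat a pose let the fingers close. It gives the time, the measured TCP pose, the force and the opening at its end, in the units of the state.
- telemetry.get_obs(): the state, without advancing time (a new reading comes with each control period).
- get_image(name): name is "side" or "top" or "wrist"; returns (picture, depth): 420x560x3 uint8, blue, green, red; 420x560 float32, m along the optical axis (not along the pixel's ray), 0 where there is no reading.
- camera_info(name): a dict with "intrinsics" (3x3 intrinsics, pixels), "rvec" (rotation vector, rad) and "tvec" (3), from world to camera coordinates, as OpenCV has them. Camera axes: x right, y down, z forward; pixel columns grow to the right and rows downward; lengths in m; the calibration is good to about 2 mm. A picture is of the moment at which its call begins: read the wrist's pose just before it. camera_info takes no time and is no camera call; for the wrist camera it gives the pose at the moment of the call.
- arm.sign_off(): hands the job in, once; it reports no verdict.
The state is a dict: "time_s": time; "joint_pos": joint angles; "dq": joint speeds; "joint_torque": joint torques, N m; "position": TCP position; "tcp_rot": TCP orientation; "contact_force": force on the tool from outside, world axes, zero at the start; "wrist_torque": the same for the moment, N m; "finger_gap": opening from 0.0 (shut) to 1.0 (fully open).
Only numpy, scipy, OpenCV 4.12 (cv2) and the standard library are available. Lean on these libraries where they do the work, as an engineer would, in place of code of your own. Each camera call takes 0.05 s, during which the arm holds its last target.

### The job

Get ready to cement the stripped forepart of the upturned shoe. Slide the cement pot, with its brush in it and without lifting it, along the bench until it stands in the middle of the cardboard drip card beside the shoe; then draw the brush out of the pot and hold it over the middle of the bare forepart of the sole, bristles down and a few centimetres clear of the leather, its handle slanted about halfway between upright and level. Finish while still holding the brush there, with the pot left standing on the card and nothing else on the bench disturbed.

Things in the scene. Friction and masses are not known exactly. Their poses are not given: they have to be found in the camera images.
- pot: round aluminium cement pot, loose, 90 mm across, 100 mm high, neck 61 mm across, 0.45 kg. Origin: centre of its underside, z up. A strap loop handle on its own -x side (roughly towards the robot), 14 mm wide along y, spans x = -45 to -97 mm and 18 to 70 mm of height; it can be pinched from above across its width at x = -80 mm. The brush rises from its middle to 229 mm above the bench
- brush: cement brush upright in the pot's neck, 215 mm long, 90 g. Origin: free end of the bristles (14 mm above the pot's underside), z towards the handle's end. Bristles and ferrule 23 mm across to z = 60 mm; black conical cap 72 mm across at z = 86 to 108 mm rests loose on the neck, lifting out with the brush; above it a round handle 18 mm across to z = 215 mm. Bristles clear the neck after 90 mm
- shoe: upturned brown leather shoe, 290 mm long, 98 mm wide, sole up, fixed on a low iron bench jack. Origin on the bench under it, x towards the toe (roughly away from the robot), z up. The heel block (x = -130 to -62 mm) and the forepart of the sole reach 140 mm above the bench
- forepart (a point): middle of the bare light-tan forepart of the upturned sole, on its face, 140 mm above the bench and 85 mm from the shoe's origin towards the toe; axes as the shoe's. The bare forepart is about 130 mm long and 90 mm wide
- card: drip card, a thin cardboard square 140 by 140 mm lying fixed on the bench between the pot and the shoe, with the dried ring of a pot in its middle; the pot slides onto it without a step. Origin at its centre on the bench
- hammer: cobbler's hammer lying on the right of the bench, not to be disturbed
- wax_tin: flat round wax tin, 87 mm across, 30 mm high, beyond the card, not to be disturbed. Origin at the centre of its underside
- thread: upright spool of black thread, 56 mm across, 64 mm high, beyond the card, not to be disturbed. Origin at the centre of its underside
- tacks: small glass jar, 54 mm across, 55 mm high, beyond the card between tin and spool, not to be disturbed. Origin at the centre of its underside
- heels: stack of three black rubber heel pieces, 64 mm wide, 21 mm high, on the left, not to be disturbed
- awl: awl with a wooden handle lying on the far part of the bench, 130 mm long, not to be disturbed
- other_shoe: the other shoe of the pair, standing upright on the left of the bench, 290 mm long, 95 mm high, not to be disturbed
- can: closed tin can, 100 mm across, 155 mm high, on the right of the bench, not to be disturbed
Mind the look-alikes: they are no part of the job. What is shaped like the brush but turquoise is not meant.

How it is judged:
By the outcome, as a careful person would: the job done as asked, in the order asked, and still so for the second after the job is handed in, while the arm keeps its last pose, push and grip.
It also fails if it takes over 64 s, if anything falls off the work surface, if the arm or the gripper's body presses on something with over 40 N, if the wrist force passes 120 N, or if a joint passes its speed limit or range.

## Working session

There is one attempt and no reset: what is moved stays moved. The work goes in short steps, Python scripts to look and compute and a tool call to move; the robot and the scene stay as the last step left them, time stands still between calls to the robot, and variables do not carry over. Pictures are saved under pics/ and viewed, and the job is handed in when it is done.

Besides the shell and the picture viewer there is one more tool, called as name(argument=value, ...) on one line, values as JSON. send_rows: Moves the arm, as the interface text tells. Its arguments: {"type":"object","properties":{"moves":{"type":"array"},"grip_force":{"type":"number"}},"required":["moves"]}

```bash
ls; mkdir -p pics
python3 - <<'E'
from workcell import telemetry, get_image, camera_info, arm
import cv2,json
o=telemetry.get_obs(); print(o); print(arm.grip_depth)
import numpy as np
for n in ["side","top","wrist"]:
    im,d=get_image(n); cv2.imwrite(f"pics/{n}0.png",im); np.save(f"pics/{n}0.npy",d)
    print(n,camera_info(n))
E
```

```text
pics
{'time_s': 0.0, 'joint_pos': array([-1.29210160e+00,  2.21248652e-01,  1.52762401e+00,  9.05904595e-06,
        1.39468359e+00, -1.26105785e-01]), 'dq': array([-9.15822016e-04, -1.09824296e-03, -9.94806070e-04, -9.50810701e-05,
        2.18657699e-04,  5.23868542e-04]), 'joint_torque': array([-1.01020811e-05, -4.96899891e+01, -3.89391732e+01, -4.16810190e-04,
        1.08999273e-02,  1.44892465e-05]), 'position': array([ 0.24597481, -0.57390191,  0.23017846]), 'tcp_rot': array([ 0.59075788, -0.58984899,  0.38980798, -0.38875831]), 'contact_force': array([-0.13723304, -0.13717142, -0.23121641]), 'wrist_torque': array([-0.02048423,  0.01877766,  0.0285869 ]), 'finger_gap': 0.9968559279004059}
0.0187
side {'intrinsics': array([[398.31098404,   0.        , 279.80184572],
       [  0.        , 398.31098404, 203.70322719],
       [  0.        ,   0.        ,   1.        ]]), 'rvec': array([ 0.21879896, -2.83449372,  1.20635379]), 'tvec': array([0.58033456, 0.13729585, 1.45588663])}
top {'intrinsics': array([[480.88106104,   0.        , 274.48806491],
       [  0.        , 480.88106104, 209.69769549],
       [  0.        ,   0.        ,   1.        ]]), 'rvec': array([ 1.99833679, -2.2180232 ,  0.24229007]), 'tvec': array([0.09121784, 0.56627608, 1.31424782])}
wrist {'intrinsics': array([[303.60980832,   0.        , 278.72596696],
       [  0.        , 303.60980832, 212.53029176],
       [  0.        ,   0.        ,   1.        ]]), 'rvec': array([-2.39937232,  1.58266728,  0.24595393]), 'tvec': array([-0.6253521 , -0.03823907,  0.37902423])}
```

View pics/top0.png

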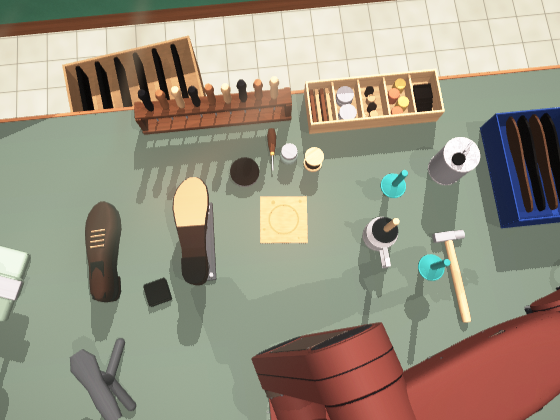

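View pics/side0.png

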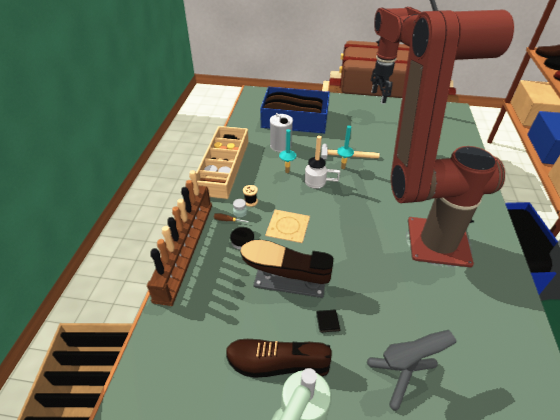

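View pics/wrist0.png

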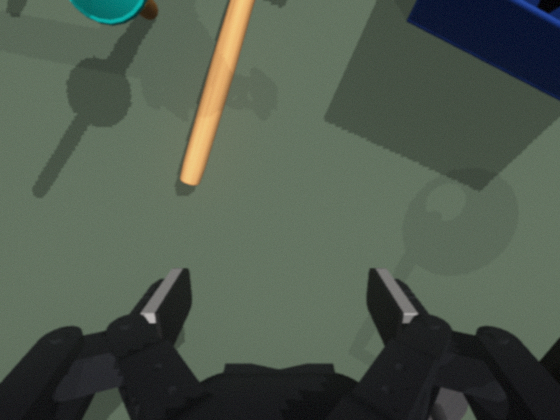

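The top view shows the pot with its black-capped, wooden-handled brush at (383,233) and its loop at (386,258). The turquoise look-alikes are at (394,185) and (433,266). The card is at (284,219), and the upturned shoe at (193,230) with its tan forepart at (191,203). Next I'll measure them.

```bash
cat > h.py <<'E'
import numpy as np, cv2
from scipy.spatial.transform import Rotation as R
def cam(info):
    Rm=cv2.Rodrigues(np.array(info["rvec"]))[0]; return np.array(info["intrinsics"]),Rm,np.array(info["tvec"])
def ray(info,uv):
    K,Rm,t=cam(info); d=Rm.T@np.linalg.solve(K,[uv[0],uv[1],1.]); return -Rm.T@t,d
def onplane(info,uv,z):
    c,d=ray(info,uv); return c+d*(z-c[2])/d[2]
def cloud(info,depth):
    K,Rm,t=cam(info); v,u=np.indices(depth.shape); 
    p=np.stack([(u-K[0,2])/K[0,0]*depth,(v-K[1,2])/K[1,1]*depth,depth],-1)
    return (p-t)@Rm
def proj(info,P):
    K,Rm,t=cam(info); q=(np.atleast_2d(P)@Rm.T+t)@K.T; return q[:,:2]/q[:,2:]
E
python3 - <<'E'
from h import *
from workcell import camera_info
im=cv2.imread("pics/top0.png"); 
s=cv2.imread("pics/side0.png")
cv2.imwrite("pics/crop_top.png",cv2.resize(im[140:300,340:500],None,fx=3.7,fy=3.7,interpolation=cv2.INTER_CUBIC))
cv2.imwrite("pics/crop_side.png",cv2.resize(s[100:210,250:390],None,fx=5,fy=5,interpolation=cv2.INTER_CUBIC))
cv2.imwrite("pics/crop_shoe.png",cv2.resize(im[160:300,160:320],None,fx=4,fy=4,interpolation=cv2.INTER_CUBIC))
for n in ["top","side"]:
    i=camera_info(n); d=np.load(f"pics/{n}0.npy"); P=cloud(i,d)
    np.save(f"pics/{n}P.npy",P)
    px={"top":dict(card=(284,219),sole=(191,200),heel=(195,270),cap=(380,230),hand=(398,222),tq1=(394,186),tq2=(433,266),tin=(245,172),jar=(289,152),spool=(314,158),can=(460,150),loop=(386,258),ham=(450,236)),
        "side":dict(cap=(318,162),card=(288,226),hand=(319,142),sole=(262,250),heel=(320,258),bench=(350,220))}[n]
    for k,(u,v) in px.items(): print(n,k,P[v,u].round(3),d[v,u].round(3))
E
```

```text
top card [0.555 0.005 0.003] 1.431
top sole [0.606 0.256 0.138] 1.304
top heel [0.416 0.258 0.14 ] 1.262
top cap [ 0.474 -0.246  0.118] 1.306
top hand [ 0.473 -0.268  0.227] 1.201
top tq1 [ 0.594 -0.305  0.113] 1.339
top tq2 [ 0.362 -0.367  0.134] 1.27
top tin [0.703 0.107 0.03 ] 1.434
top jar [ 0.743 -0.029  0.057] 1.419
top spool [ 0.715 -0.099  0.062] 1.41
top can [ 0.67  -0.494  0.143] 1.33
top loop [ 0.402 -0.262  0.07 ] 1.338
top ham [ 0.45  -0.469  0.023] 1.399
side cap [ 0.47  -0.241  0.122] 1.592
side card [0.554 0.013 0.003] 1.502
side hand [ 0.474 -0.251  0.211] 1.538
side sole [0.605 0.255 0.141] 1.239
side heel [0.424 0.257 0.139] 1.221
side bench [ 0.323 -0.056  0.001] 1.529
```

View pics/crop_top.png

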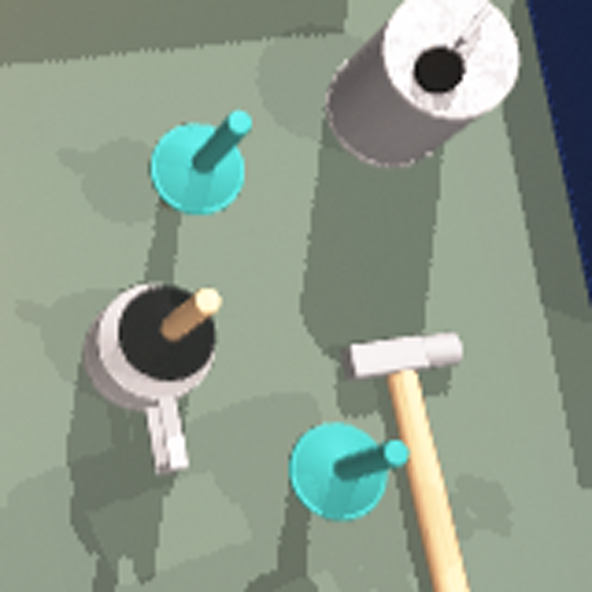

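View pics/crop_side.png

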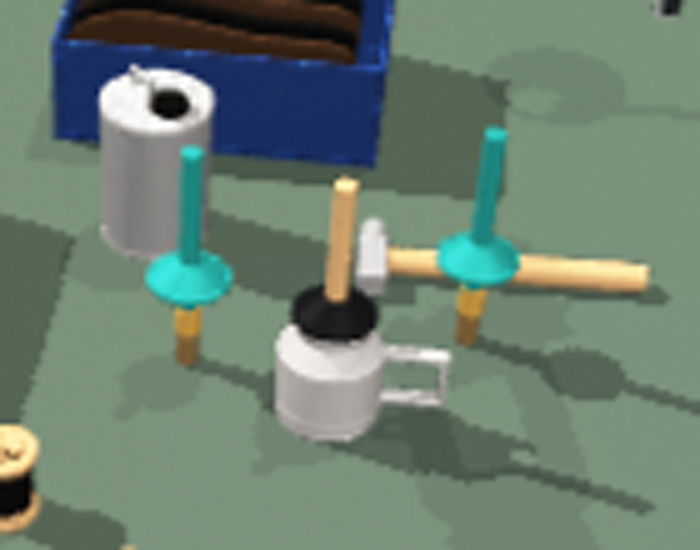

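View pics/crop_shoe.png

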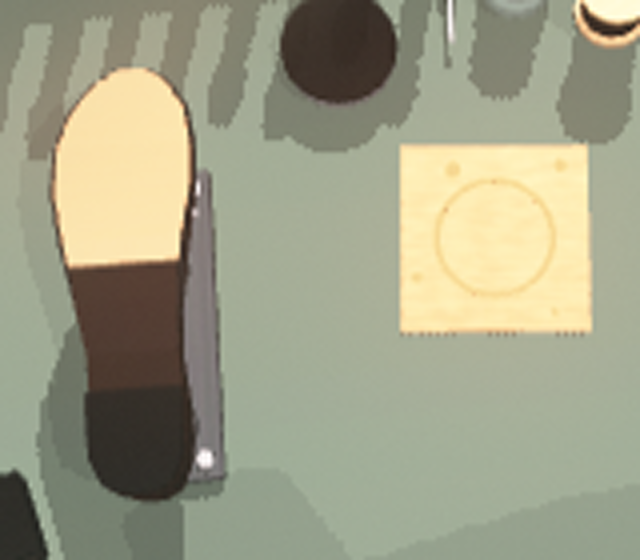

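The target is the wooden-handled brush with the black cap in the aluminium pot, top pixel about (383,233). The turquoise ones at (394,185) and (433,266) stand alone on the bench, so they are the look-alikes. Next come the precise positions.

Run:
```python
from h import *
from workcell import camera_info
T=camera_info("top"); S=camera_info("side")
im=cv2.imread("pics/top0.png"); hsv=cv2.cvtColor(im,cv2.COLOR_BGR2HSV)
P=np.load("pics/topP.npy")
def cen(mask): 
    c,_=cv2.findContours(mask.astype(np.uint8),cv2.RETR_EXTERNAL,cv2.CHAIN_APPROX_NONE); return max(c,key=cv2.contourArea)
tan=(hsv[...,0]>8)&(hsv[...,0]<32)&(hsv[...,1]>60)&(hsv[...,2]>200)
m=tan.copy(); m[:,:250]=0;m[:,320:]=0;m[:185]=0;m[260:]=0
c=cen(m); r=cv2.minAreaRect(c); print("card",r,onplane(T,r[0],0.0015)); b=[onplane(T,q,0.0015)[:2].round(3) for q in cv2.boxPoints(r)];print(b)
m=tan.copy(); m[:,:165]=0;m[:,225:]=0;m[:165]=0;m[240:]=0
c=cen(m); pts=np.array([onplane(T,q[0],0.14)[:2] for q in c]); r=cv2.minAreaRect((pts*1000).astype(np.float32)); print("fore",r, pts.min(0),pts.max(0))
# sole whole incl heel via cloud z>0.13
m=(P[...,2]>0.132)&(P[...,2]<0.148)&(P[...,1]>0.17)&(P[...,1]<0.33)&(P[...,0]>.33)&(P[...,0]<.72)
q=P[m]; r=cv2.minAreaRect((q[:,:2]*1000).astype(np.float32)); print("sole",r,q[:,:2].min(0),q[:,:2].max(0))
for a,bb in((.36,.40),(.42,.44),(.55,.57),(.60,.62),(.64,.66)):
    k=q[(q[:,0]>a)&(q[:,0]<bb)]; print(a,k[:,1].min().round(4),k[:,1].max().round(4)) if len(k) else None
# pot
reg=(abs(P[...,0]-.47)<.15)&(P[...,1]>-.33)&(P[...,1]<-.19)&(P[...,0]<.54)
for z0,z1 in((.2,.24),(.06,.075),(.095,.125),(.078,.1)):
    m=reg&(P[...,2]>z0)&(P[...,2]<z1); q=P[m]; r=cv2.minAreaRect((q[:,:2]*1000).astype(np.float32)); print(z0,z1,len(q),q.min(0).round(3),q.max(0).round(3),r, q.mean(0).round(3))
m=reg&(P[...,2]>.055)&(P[...,2]<.08)&(P[...,0]<.44); q=P[m]; print("loop",q.mean(0),q.min(0),q.max(0)); 
vx=cv2.fitLine((q[:,:2]).astype(np.float32),cv2.DIST_HUBER,0,.01,.01).ravel(); print(vx)
# brush tip from pixels
sm=cv2.imread("pics/side0.png")
print("tip z .229", onplane(T,(396.5,221.5),.229), onplane(S,(319,137),.229))
# cap disc: dark pixels
dk=(im.max(2)<60); dk[:205]=0;dk[260:]=0;dk[:,350:365]=0;dk[:,:350]=0;dk[:,420:]=0
e=cv2.fitEllipse(cen(dk)); print("cap",e,[onplane(T,e[0],z).round(4) for z in (.1,.11)])
# other things
for n,(x,y,rr) in dict(tin=(.703,.107,.07),jar=(.743,-.029,.05),spool=(.715,-.099,.05),can=(.67,-.494,.09),tq1=(.594,-.305,.05),tq2=(.362,-.367,.05)).items():
    k=P[(np.hypot(P[...,0]-x,P[...,1]-y)<rr)&(P[...,2]>.02)]; z=np.percentile(k[:,2],98); k2=k[k[:,2]>z-.01]; print(n,z.round(3),k2[:,:2].min(0).round(3),k2[:,:2].max(0).round(3))
```

```text
card ((283.4999694824219, 219.0), (46.99999237060547, 45.99999237060547), -0.0) [0.55502801 0.00677009 0.0015    ]
[array([0.493, 0.083]), array([0.633, 0.07 ]), array([ 0.618, -0.071]), array([ 0.479, -0.055])]
fore ((603.305419921875, 258.3932189941406), (86.95059204101562, 135.3779296875), 86.62842559814453) [0.53638171 0.21346603] [0.67102125 0.30347444]
sole ((528.7781982421875, 266.1572570800781), (97.40949249267578, 289.2008361816406), 83.57147979736328) [0.38362167 0.20901404] [0.67275696 0.30807565]
0.36 0.2355 0.2877
0.42 0.2299 0.2943
0.55 0.2154 0.3056
0.6 0.209 0.3054
0.64 0.2156 0.2949
0.2 0.24 62 [ 0.468 -0.269  0.201] [ 0.484 -0.253  0.235] ((475.89178466796875, -260.8686218261719), (16.29684066772461, 16.28713035583496), 10.343864440917969) [ 0.475 -0.26   0.222]
0.06 0.075 256 [ 0.38  -0.303  0.06 ] [ 0.52  -0.217  0.075] ((453.41705322265625, -265.142578125), (134.1808624267578, 76.32315063476562), 26.212623596191406) [ 0.443 -0.251  0.07 ]
0.095 0.125 435 [ 0.441 -0.297  0.099] [ 0.512 -0.226  0.125] ((476.15069580078125, -260.8779602050781), (68.68563842773438, 6
[... 227 characters left out ...]
464 -0.242  0.082]
loop [ 0.41527632 -0.26244433  0.06998188] [ 0.37976951 -0.28584947  0.05655526] [ 0.43973067 -0.23897064  0.07947118]
[ 0.99633527  0.08553415  0.41527632 -0.26244435]
tip z .229 [ 0.4742749  -0.26371225  0.229     ] [ 0.47553164 -0.25802421  0.229     ]
cap ((384.1921691894531, 230.26254272460938), (22.37950325012207, 24.199857711791992), 116.5190658569336) [array([ 0.4752, -0.2618,  0.1   ]), array([ 0.4737, -0.2593,  0.11  ])]
tin 0.036 [0.665 0.067] [0.752 0.151]
jar 0.062 [ 0.72  -0.079] [ 0.771 -0.006]
spool 0.07 [ 0.693 -0.127] [ 0.749 -0.072]
can 0.155 [ 0.616 -0.539] [ 0.696 -0.45 ]
tq1 0.215 [ 0.592 -0.317] [ 0.61 -0.3 ]
tq2 0.215 [ 0.355 -0.384] [ 0.371 -0.367]
```

Run:
```python
from h import *
from workcell import camera_info,telemetry
o=telemetry.get_obs(); q=o["tcp_rot"]; Rt=R.from_quat(q,scalar_first=True); print(Rt.as_matrix().round(3))
W=camera_info("wrist"); K,Rm,t=cam(W); print("cam in tool",Rt.inv().apply(-Rm.T@t-o["position"]).round(3))
T=camera_info("top"); P=np.load("pics/topP.npy"); im=cv2.imread("pics/top0.png")
m=(P[...,2]>.06)&(P[...,2]<.078)&(P[...,0]<.424)&(P[...,0]>.375)&(abs(P[...,1]+.265)<.035)
v,u=np.nonzero(m); print(len(u),u.min(),u.max(),v.min(),v.max())
X=P[m]; print(X.min(0).round(3),X.max(0).round(3))
for a in np.arange(.375,.425,.006):
    k=X[(X[:,0]>=a)&(X[:,0]<a+.006)]
    if len(k): print(a.round(3),len(k),k[:,1].min().round(4),k[:,1].max().round(4),k[:,1].mean().round(4),k[:,2].mean().round(3))
# crop px corners of loop bar end: (155..188, 468)
for c in ((155,400),(178,400),(160,470),(186,466)):
    uv=(340+c[0]/3.7-.5+.13,140+c[1]/3.7-.5+.13); print(c,onplane(T,uv,.07).round(4))
for c in ((85,392),(181,388),(68,267),(181,261),(135,68),(140,500)):
    uv=(160+c[0]/4-.4,160+c[1]/4-.4); print("shoe",c,onplane(T,uv,.14).round(4))
```

```text
[[ 0.394 -0.     0.919]
 [-0.919  0.001  0.394]
 [-0.002 -1.     0.   ]]
cam in tool [ 0.001 -0.142  0.078]
86 383 390 250 266
[ 0.38  -0.272  0.06 ] [ 0.423 -0.256  0.076]
0.375 4 -0.2666 -0.2584 -0.262 0.063
0.381 12 -0.2712 -0.2581 -0.2649 0.07
0.387 13 -0.2698 -0.2574 -0.2637 0.071
0.393 11 -0.2698 -0.2583 -0.2637 0.071
0.399 12 -0.2719 -0.2562 -0.2642 0.069
0.405 11 -0.2684 -0.2578 -0.2627 0.07
0.411 10 -0.2701 -0.2585 -0.2642 0.07
0.417 11 -0.2711 -0.2566 -0.263 0.07
0.423 2 -0.2675 -0.2614 -0.2645 0.075
(155, 400) [ 0.4315 -0.2542  0.07  ]
(178, 400) [ 0.4297 -0.2715  0.07  ]
(160, 470) [ 0.3788 -0.25    0.07  ]
(186, 466) [ 0.3798 -0.2698  0.07  ]
shoe (85, 392) [0.4524 0.2927 0.14  ]
shoe (181, 388) [0.4485 0.2296 0.14  ]
shoe (68, 267) [0.5373 0.2989 0.14  ]
shoe (181, 261) [0.5336 0.2234 0.14  ]
shoe (135, 68) [0.6709 0.2449 0.14  ]
shoe (140, 500) [0.3783 0.2615 0.14  ]
```

Findings, all consistent with the given sizes and heights:

| Thing | Position (m) |
|---|---|
| Pot axis | (0.476, -0.261) |
| Loop | points almost along world -x, bar at y ≈ -0.264, top at z 0.070 |
| Card centre | (0.555, 0.006) |
| Forepart middle | ≈ (0.603, 0.259) at z 0.14 |

The wrist camera sits on the tool's +z side. I'll turn +z towards the robot so the camera stays away from the upright brush.

```bash
cat >> h.py <<'E'
def down(az): # tool z at azimuth az (deg), tool y down
    z=np.array([np.cos(np.radians(az)),np.sin(np.radians(az)),0]); y=np.array([0,0,-1.]); x=np.cross(y,z)
    return R.from_matrix(np.stack([x,y,z],1))
def row(o,p,Rg):
    Rt=R.from_quat(o["tcp_rot"],scalar_first=True)
    return (Rt.inv()*Rg).as_rotvec().round(4), (Rt.inv().apply(np.array(p)-o["position"])*1000).round(1)
E
python3 - <<'E'
from h import *
from workcell import telemetry
o=telemetry.get_obs()
for az in (60,100,140,180): print(az,row(o,(.394,-.2635,.29),down(az)))
E
```

```text
60 (array([-0.0007, -0.6423, -0.0014]), array([-227.2,  -59.1,  258.3]))
100 (array([-1.2000e-03, -1.3405e+00, -1.1000e-03]), array([-227.2,  -59.1,  258.3]))
140 (array([-1.7000e-03, -2.0386e+00, -7.0000e-04]), array([-227.2,  -59.1,  258.3]))
180 (array([-2.1000e-03, -2.7367e+00, -1.0000e-04]), array([-227.2,  -59.1,  258.3]))
```

send_rows(moves=[[0, -0.1, 0, 0, -30, 0, 0.8], [0, -0.28, 0, 0, -60, 0, 0.6], [0, -0.46, 0, -25, -60, 30, 0.5], [0, -0.64, 0, -50, -60, 60, 0.5], [0, -0.82, 0, -75, -60, 90, 0.5], [0, -1.0, 0, -100, -60, 120, 0.5], [0, -1.18, 0, -130, -60, 150, 0.5], [0, -1.36, 0, -155, -60, 180, 0.5], [0, -1.54, 0, -180, -60, 210, 0.5], [0, -1.72, 0, -205, -60, 235, 0.5], [0, -1.9, 0, -220, -60, 250, 0.5], [0, -2.08, 0, -227, -60, 258, 0.5]], grip_force=60)

```text
time_s: 1.65
position: [0.3942, -0.2629, 0.2911]
tcp_rot: [0.634, -0.633, -0.314, 0.314]
contact_force: [-0.5, -0.3, -0.4]
finger_gap: 0.496
```

Run:
```python
from h import *
from workcell import telemetry
o=telemetry.get_obs(); print(o["position"],o["joint_pos"].round(2),o["contact_force"])
print(row(o,(.394,-.2635,.29),down(180)))
```

```text
[ 0.3941909  -0.26290206  0.29111911] [-0.75 -0.18  1.83  0.    1.5  -1.68] [-0.50705072 -0.30022954 -0.43625294]
(array([-2.000e-04, -6.494e-01,  3.000e-04]), array([-0.6,  1.1, -0.2]))
```

send_rows(moves=[[0, -0.18, 0, -0.5, 1, 0, 0.5], [0, -0.36, 0, -0.5, 1, 0, 0.5], [0, -0.52, 0, -0.5, 1, 0, 0.5], [0, -0.65, 0, -0.5, 1, 0, 0.5], [0, -0.65, 0, -0.5, 1, 0, 0.5]])

```text
time_s: 2.28
position: [0.3934, -0.2645, 0.2901]
tcp_rot: [0.502, -0.502, -0.498, 0.498]
contact_force: [0.0, 0.2, 0.6]
finger_gap: 0.499
```

Run:
```python
from h import *
from workcell import telemetry,get_image,camera_info
o=telemetry.get_obs(); print(o["position"],o["joint_pos"].round(2))
W=camera_info("wrist"); w,d=get_image("wrist"); s,_=get_image("side")
P=cloud(W,d); m=(P[...,2]>.062)&(P[...,2]<.078)&(P[...,0]<.42)&(P[...,0]>.36)&(abs(P[...,1]+.265)<.04)
X=P[m]; print(len(X),X.min(0),X.max(0),X.mean(0))
for a in np.arange(.375,.425,.008):
    k=X[(X[:,0]>=a)&(X[:,0]<a+.008)]
    if len(k): print(a.round(3),len(k),k[:,1].min().round(4),k[:,1].max().round(4))
cv2.imwrite("pics/w1.png",w); cv2.imwrite("pics/s1.png",s); np.save("pics/w1P.npy",P)
print(row(o,(.394,-.2635,.29),down(180)))
```

```text
[ 0.39344289 -0.26448544  0.29005471] [-0.76 -0.18  1.83 -0.    1.5  -2.32]
378 [ 0.37924142 -0.27216523  0.06227105] [ 0.41999317 -0.2576062   0.07147629] [ 0.39874505 -0.26495901  0.06926487]
0.375 45 -0.2722 -0.2587
0.383 80 -0.2722 -0.2588
0.391 68 -0.2711 -0.2588
0.399 69 -0.2712 -0.2588
0.407 75 -0.2713 -0.2576
0.415 41 -0.2713 -0.2576
(array([-0.0004, -0.008 ,  0.0003]), array([ 1. ,  0.1, -0.5]))
```

View pics/w1.png

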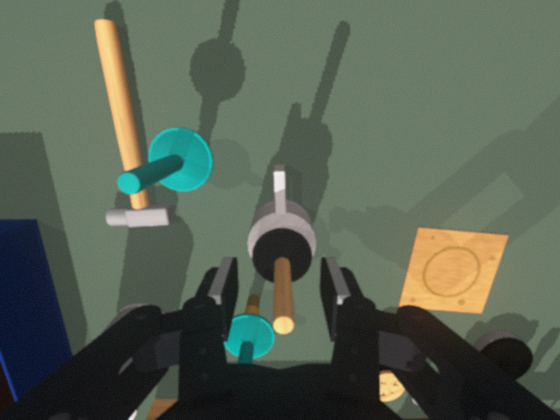

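View pics/s1.png

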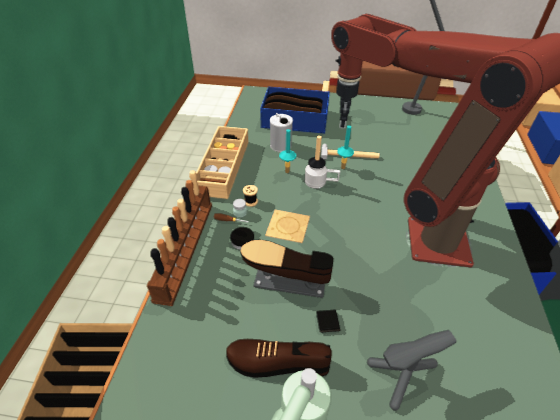

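Wrist view: the loop at (280,185) lies on the fingers' centre line, with the pot at (283,240) and its wooden-handled brush tip at (284,325). The turquoise brushes are clear of the fingers. I'll descend onto the loop.

send_rows(moves=[[0, -0.01, 0, 0.5, 40, 0, 0.5], [0, -0.01, 0, 0.5, 80, 0, 0.5], [0, -0.01, 0, 0.5, 120, 0, 0.5], [0, -0.01, 0, 0.5, 160, 0, 0.5], [0, -0.01, 0, 0.5, 195, 0, 0.5], [0, -0.01, 0, 0.5, 220, 0, 0.5], [0, -0.01, 0, 0.5, 240, 0, 0.5], [0, -0.01, 0, 0.5, 252, 0, 0.5], [0, -0.01, 0, 0.5, 252, 0, 0.5]])

```text
time_s: 3.5
position: [0.3931, -0.2637, 0.0377]
tcp_rot: [0.5, -0.499, -0.501, 0.501]
contact_force: [0.3, 0.2, 0.2]
finger_gap: 0.5
```

Run:
```python
from h import *
from workcell import telemetry,get_image,camera_info
o=telemetry.get_obs(); print(o["position"],o["joint_pos"].round(2),o["contact_force"])
w,d=get_image("wrist"); s,_=get_image("side")
cv2.imwrite("pics/w2.png",w); cv2.imwrite("pics/s2.png",cv2.resize(s[80:220,240:420],None,fx=4,fy=4))
```

```text
[ 0.39312453 -0.26368912  0.03765477] [-0.76  0.1   2.06  0.    0.98 -2.33] [0.25622138 0.22225251 0.19049394]
```

View pics/w2.png

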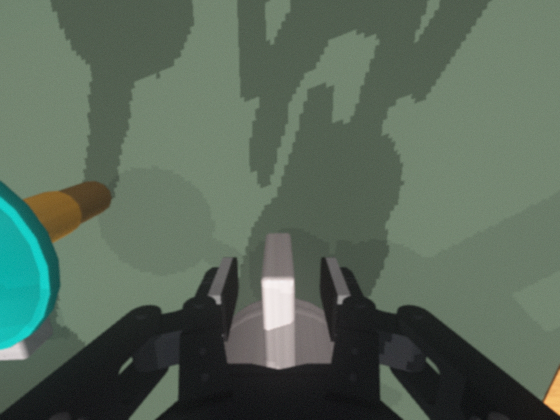

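View pics/s2.png

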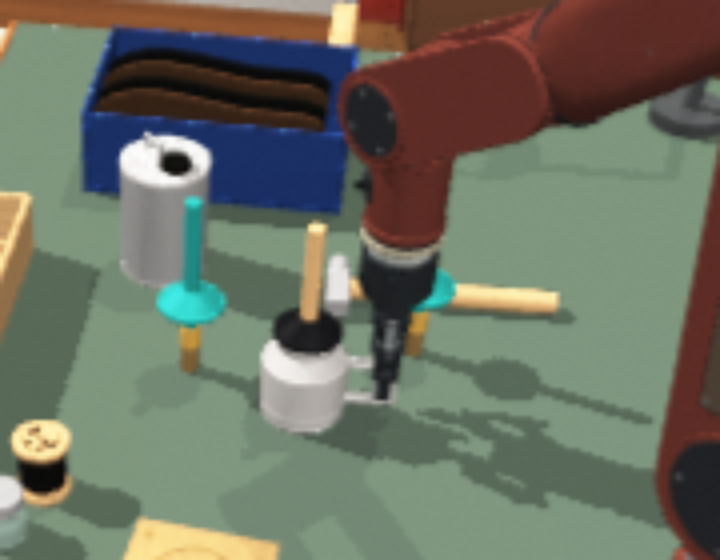

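The loop at (280,270) is centred between the pads, and the gripper clears the brush and the turquoise look-alike. I'll close.

send_rows(moves=[[0, 0, 0, 0, 0, 0, 0.3], [0, 0, 0, 0, 0, 0, 0.1], [0, 0, 0, 0, 0, 0, 0], [0, 0, 0, 0, 0, 0, 0], [0, 0, 0, 0, 0, 0, 0]], grip_force=70)

```text
time_s: 4.22
position: [0.3941, -0.2642, 0.0391]
tcp_rot: [-0.499, 0.499, 0.501, -0.501]
contact_force: [-0.4, 3.2, 6.0]
finger_gap: 0.151
```

Run:
```python
from h import *
from workcell import telemetry,get_image,camera_info
o=telemetry.get_obs(); print(o["position"],o["joint_pos"].round(2),o["contact_force"],o["wrist_torque"],o["finger_gap"])
g=o["position"]; print(row(o,g+np.array([.5555-.476,.006+.261,0]),R.from_quat(o["tcp_rot"],scalar_first=True)))
T=camera_info("top"); P=np.load("pics/topP.npy"); im=cv2.imread("pics/top0.png")
for c in ((401,145),(588,145),(400,331),(591,331),(495,238)): print(onplane(T,(160+c[0]/4-.4,160+c[1]/4-.4),.001).round(4))
```

```text
[ 0.39412042 -0.26423042  0.03909604] [-0.76  0.1   2.06  0.    0.98 -2.33] [-0.44990253  3.15821687  6.03877864] [ 0.40776517 -0.04958333  0.12223295] 0.15068384986955255
(array([0., 0., 0.]), array([266.7,  -0. , -80.4]))
[0.6332 0.0699 0.001 ]
[ 0.6186 -0.0701  0.001 ]
[0.4927 0.0844 0.001 ]
[ 0.478  -0.0556  0.001 ]
[0.5549 0.0072 0.001 ]
```

send_rows(moves=[[0, 0, 0, 2, 0, -0.6, 0], [0, 0, 0, 7, 0, -2, 0], [0, 0, 0, 15, 0, -4.5, 0], [0, 0, 0, 26, 0, -7.8, 0], [0, 0, 0, 39, 0, -11.6, 0], [0, 0, 0, 53, 0, -15.8, 0], [0, 0, 0, 67, 0, -20, 0], [0, 0, 0, 80, 0, -23.9, 0], [0, 0, 0, 91, 0, -27.2, 0], [0, 0, 0, 98, 0, -29.3, 0], [0, 0, 0, 100, 0, -29.9, 0], [0, 0, 0, 100, 0, -29.9, 0]])

```text
time_s: 5.72
position: [0.4241, -0.1653, 0.0392]
tcp_rot: [0.498, -0.5, -0.501, 0.501]
contact_force: [-0.3, -3.9, 3.5]
finger_gap: 0.148
```

Run:
```python
from h import *
from workcell import telemetry,get_image,camera_info
o=telemetry.get_obs(); print(o["position"],o["contact_force"],o["wrist_torque"],o["finger_gap"])
s,_=get_image("side")
cv2.imwrite("pics/s3.png",cv2.resize(s[80:260,220:420],None,fx=3.3,fy=3.3))
t,_=get_image("top")
cv2.imwrite("pics/t3.png",t)
```

```text
[ 0.42408402 -0.16528052  0.03921629] [-0.27964481 -3.90779876  3.49317369] [-0.66700362  0.11891283 -0.28909729] 0.14807305005484045
```

View pics/s3.png

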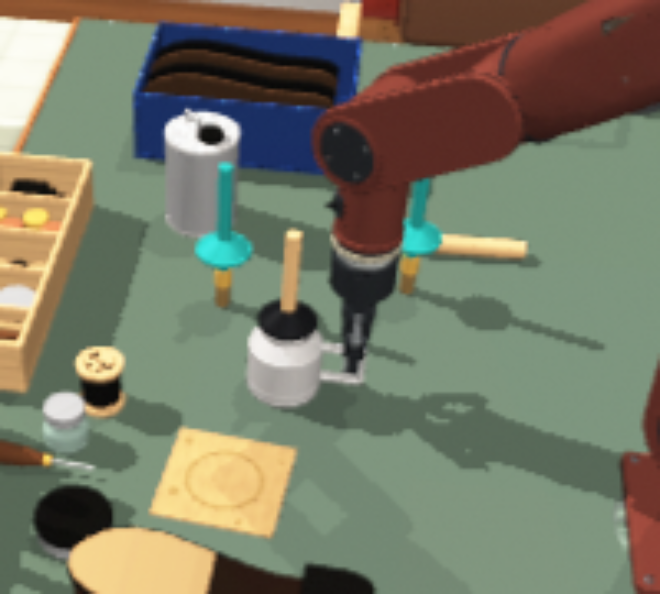

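View pics/t3.png

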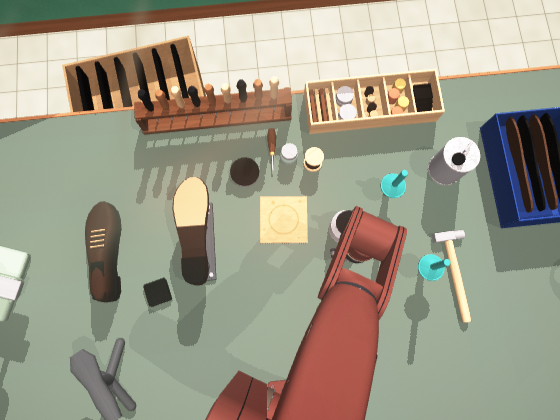

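The pot slides upright with its brush; the side crop shows it at (285,350), short of the card at (225,480). I'll continue.

send_rows(moves=[[0, 0, 0, 3, 0, -0.9, 0], [0, 0, 0, 10, 0, -3, 0], [0, 0, 0, 21, 0, -6.3, 0], [0, 0, 0, 35, 0, -10.4, 0], [0, 0, 0, 52, 0, -15.5, 0], [0, 0, 0, 71, 0, -21, 0], [0, 0, 0, 90, 0, -27, 0], [0, 0, 0, 109, 0, -32.5, 0], [0, 0, 0, 126, 0, -37.6, 0], [0, 0, 0, 141, 0, -42, 0], [0, 0, 0, 152, 0, -45.4, 0], [0, 0, 0, 158, 0, -47, 0]])

```text
time_s: 7.32
position: [0.4704, -0.0067, 0.0391]
tcp_rot: [0.498, -0.5, -0.501, 0.501]
contact_force: [-2.2, -9.3, 7.0]
finger_gap: 0.149
```

send_rows(moves=[[0, 0, 0, 1, 0, 0, 0], [0, 0, 0, 1, 0, 0, 0]])

```text
time_s: 7.58
position: [0.4706, -0.0059, 0.0391]
tcp_rot: [-0.498, 0.5, 0.501, -0.501]
contact_force: [-0.6, -6.0, 4.6]
finger_gap: 0.149
```

```bash
cat > pot.py <<'E'
from h import *
from workcell import telemetry,get_image,camera_info
import sys
n=sys.argv[1]
o=telemetry.get_obs(); print(o["time_s"],o["position"],o["contact_force"].round(1),o["finger_gap"].round(3))
for cn in ("side","top"):
    I=camera_info(cn); s,d=get_image(cn); cv2.imwrite(f"pics/{cn}_{n}.png",s); P=cloud(I,d)
    g=(P[...,0]>.48)&(P[...,0]<.64)&(abs(P[...,1])<.09)
    tanm=g&(P[...,2]>.13)&(P[...,2]<.235)
    hsv=cv2.cvtColor(s,cv2.COLOR_BGR2HSV); dark=hsv[...,2]<60
    for nm,m in (("handle",tanm&~dark),("cap",g&(P[...,2]>.095)&(P[...,2]<.125)&dark),("potbody",g&(P[...,2]>.01)&(P[...,2]<.06)&(hsv[...,1]<60))):
        X=P[m]
        if len(X)>5: print(cn,nm,len(X),X.min(0).round(3),X.max(0).round(3),np.median(X,0).round(3)); 
    b=g&(P[...,2]>.01)&(P[...,2]<.065)&(hsv[...,1]<60)&(P[...,0]>.5)
    X=P[b][:,:2]
    if len(X)>50:  # circle fit with fixed r=45mm
        from scipy.optimize import least_squares
        f=least_squares(lambda c:np.hypot(*(X-c).T)-.045,[.555,.0],loss="soft_l1",f_scale=.002); print(cn,"potfit",f.x.round(4),np.abs(f.fun).mean().round(4))
E
python3 pot.py 4; python3 -c "
import cv2
s=cv2.imread('pics/side_4.png');cv2.imwrite('pics/s4.png',cv2.resize(s[120:290,200:400],None,fx=3.3,fy=3.3))"
```

```text
Traceback (most recent call last):
  File "pot.py", line 5, in <module>
    o=telemetry.get_obs(); print(o["time_s"],o["position"],o["contact_force"].round(1),o["finger_gap"].round(3))
                                                                                       ^^^^^^^^^^^^^^^^^^^^^
AttributeError: 'float' object has no attribute 'round'
[ WARN:0@0.023] global loadsave.cpp:275 findDecoder imread_('pics/side_4.png'): can't open/read file: check file path/integrity
Traceback (most recent call last):
TypeError: 'NoneType' object is not subscriptable
```

```bash
sed -i 's/o\["finger_gap"\].round(3)/o["finger_gap"]/' pot.py
python3 pot.py 4; python3 -c "
import cv2
s=cv2.imread('pics/side_4.png');cv2.imwrite('pics/s4.png',cv2.resize(s[120:290,200:400],None,fx=3.3,fy=3.3))"
```

```text
7.575 [ 0.47062696 -0.00585817  0.03911403] [-0.6 -6.   4.6] 0.14922196986844413
side handle 169 [ 0.481 -0.013  0.13 ] [0.563 0.057 0.235] [0.549 0.002 0.195]
side cap 178 [ 0.48  -0.032  0.099] [0.585 0.054 0.124] [0.548 0.011 0.112]
side potbody 235 [ 0.48  -0.012  0.01 ] [0.597 0.043 0.06 ] [0.544 0.032 0.032]
side potfit [ 0.5542 -0.0066] 0.0015
top handle 24 [ 0.551 -0.013  0.224] [0.559 0.002 0.234] [ 0.554 -0.006  0.229]
```

View pics/s4.png

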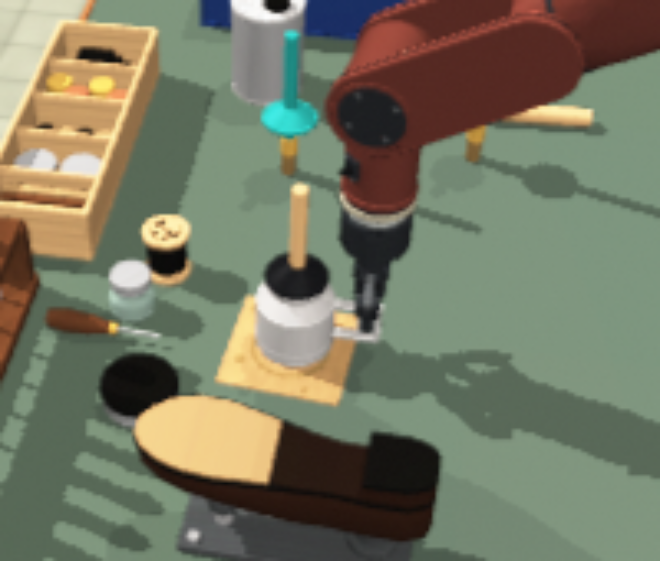

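View pics/top_4.png

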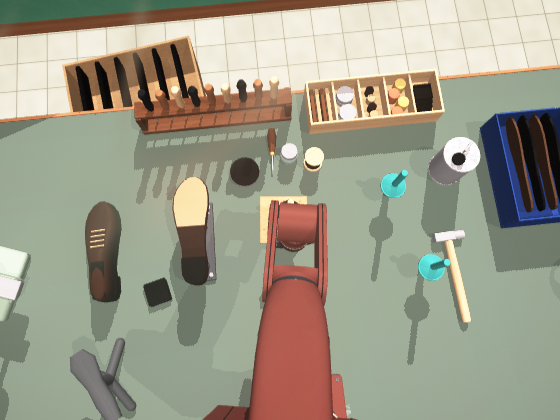

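Run:
```python
from h import *
from workcell import camera_info
S=camera_info("side"); s=cv2.imread("pics/side0.png"); hsv=cv2.cvtColor(s,cv2.COLOR_BGR2HSV)
m=(hsv[...,0]>8)&(hsv[...,0]<32)&(hsv[...,1]>60)&(hsv[...,2]>180); m[:205]=0;m[245:]=0;m[:,:262]=0;m[:,315:]=0
c,_=cv2.findContours(m.astype(np.uint8),0,1); c=max(c,key=cv2.contourArea)
w=(np.array([onplane(S,q[0],.001)[:2] for q in c])*1000).astype(np.float32); print("card by side",cv2.minAreaRect(w))
P=np.load("pics/sideP.npy")
from scipy.optimize import least_squares
g=(abs(P[...,0]-.476)<.06)&(abs(P[...,1]+.261)<.06)&(P[...,0]>.43)&(P[...,2]>.01)&(P[...,2]<.065)&(hsv[...,1]<60)
X=P[g][:,:2]; f=least_squares(lambda c:np.hypot(*(X-c).T)-.045,[.476,-.26],loss="soft_l1",f_scale=.002); print("pot0 side",f.x,len(X))
```

```text
card by side ((556.3092041015625, 6.9793853759765625), (142.6443328857422, 142.4644317626953), 84.19782257080078)
pot0 side [ 0.47800284 -0.26223672] 222
```

Both views put the card centre at (0.556, 0.007), and the pot is at (0.554, -0.007). I'll push it about 12 mm further to +y.

send_rows(moves=[[0, 0, 0, 2, 0, 0, 0], [0, 0, 0, 5, 0, -0.5, 0], [0, 0, 0, 9, 0, -1, 0], [0, 0, 0, 12, 0, -1.5, 0], [0, 0, 0, 13, 0, -1.5, 0], [0, 0, 0, 13, 0, -1.5, 0], [0, 0, 0, 13, 0, -1.5, 0]])

```text
time_s: 8.55
position: [0.4721, 0.007, 0.0391]
tcp_rot: [-0.498, 0.5, 0.501, -0.501]
contact_force: [0.8, -5.8, 5.9]
finger_gap: 0.152
```

```bash
python3 pot.py 5; python3 -c "
import cv2
s=cv2.imread('pics/side_5.png');cv2.imwrite('pics/s5.png',cv2.resize(s[160:280,230:350],None,fx=4.5,fy=4.5))"
```

```text
8.55 [0.4721065  0.00697725 0.0390892 ] [ 0.8 -5.8  5.9] 0.1520031348750995
side handle 174 [0.48  0.002 0.131] [0.564 0.071 0.235] [0.55  0.015 0.195]
side cap 183 [ 0.482 -0.021  0.099] [0.586 0.044 0.125] [0.549 0.024 0.112]
side potbody 236 [ 0.48  -0.001  0.01 ] [0.599 0.055 0.06 ] [0.544 0.043 0.032]
side potfit [0.5558 0.0058] 0.0015
top handle 25 [ 0.481 -0.001  0.131] [0.56  0.051 0.235] [0.556 0.007 0.229]
```

View pics/s5.png

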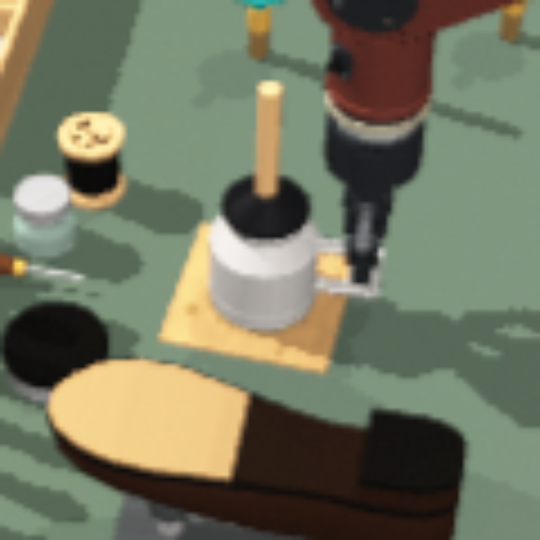

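The pot now fits at (0.556, 0.006), within about 1 mm of the card centre, upright with the brush in it. I'll release the loop, then rise straight up.

send_rows(moves=[[0, 0, 0, 0, 0, 0, 0.25], [0, 0, 0, 0, 0, 0, 0.4], [0, 0, 0, 0, 0, 0, 0.45], [0, 0, 0, 0, 0, 0, 0.45], [0, 0, 0, 0, -15, 0, 0.45], [0, 0, 0, 0, -40, 0, 0.45], [0, 0, 0, 0, -80, 0, 0.45], [0, 0, 0, 0, -120, 0, 0.45], [0, 0, 0, 0, -160, 0, 0.45], [0, 0, 0, 0, -200, 0, 0.45], [0, 0, 0, 0, -235, 0, 0.45], [0, 0, 0, 0, -250, 0, 0.45]])

```text
time_s: 10.15
position: [0.472, 0.008, 0.2916]
tcp_rot: [-0.498, 0.501, 0.502, -0.5]
contact_force: [0.3, 0.5, 0.2]
finger_gap: 0.449
```

```bash
python3 pot.py 6
python3 - <<'E'
from h import *
from workcell import telemetry,camera_info,get_image
o=telemetry.get_obs(); print(o["position"],o["joint_pos"].round(3))
W=camera_info("wrist"); w,d=get_image("wrist"); cv2.imwrite("pics/w6.png",w); P=cloud(W,d)
s=cv2.imread('pics/side_6.png');cv2.imwrite('pics/s6.png',cv2.resize(s[160:280,230:350],None,fx=4.5,fy=4.5))
g=(abs(P[...,0]-.556)<.06)&(abs(P[...,1]-.006)<.06)
for a,b in((.2,.235),(.095,.123)):
    X=P[g&(P[...,2]>a)&(P[...,2]<b)]; print(len(X)); 
    if len(X): print(X.min(0).round(4),X.max(0).round(4))
E
```

```text
10.15 [0.47198964 0.008043   0.2916477 ] [0.3 0.5 0.2] 0.44887114814016926
side handle 121 [ 0.547 -0.002  0.13 ] [0.565 0.018 0.234] [0.555 0.012 0.186]
side cap 177 [ 0.521 -0.022  0.098] [0.586 0.044 0.124] [0.552 0.022 0.112]
side potbody 241 [0.48 0.   0.01] [0.599 0.056 0.059] [0.546 0.043 0.031]
side potfit [0.5558 0.0057] 0.0016
top potbody 7 [0.491 0.012 0.013] [0.549 0.05  0.056] [0.5   0.013 0.025]
[0.47190676 0.00804651 0.29033337] [-0.15  -0.192  1.833  0.     1.496 -1.724]
697
[ 0.5452 -0.0038  0.2002] [0.563  0.0139 0.23  ]
2230
[ 0.5187 -0.0304  0.1005] [0.5887 0.04   0.123 ]
```

View pics/w6.png

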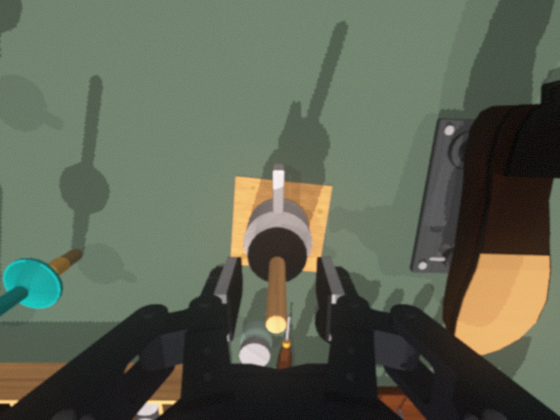

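View pics/s6.png

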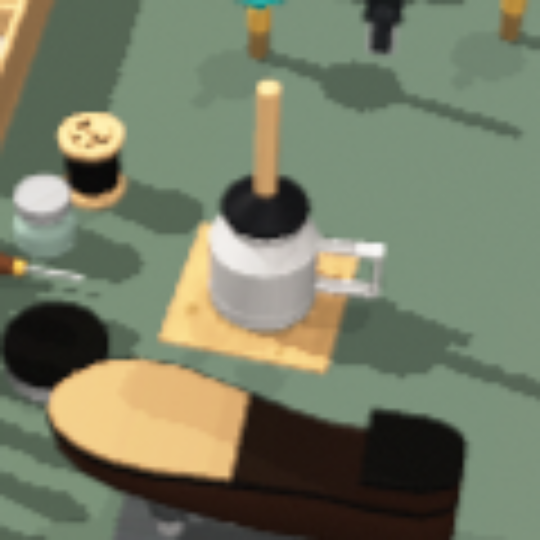

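The wrist view shows the pot with its loop inside the card and the brush handle tip at (276,325). The pot kept its place after release, with the axis at (0.5545, 0.0055) as the mean of the views. I'll move over the brush handle and descend around it.

Run:
```python
from h import *
from workcell import telemetry
o=telemetry.get_obs(); print(o["tcp_rot"])
print(row(o,(.5545,.0055,.29),down(180)),row(o,(.5545,.0055,.173),down(180)))
```

```text
[-0.49894997  0.49940843  0.50100678 -0.50063195]
(array([ 0.0008,  0.0033, -0.0001]), array([ -2.9,  -1.5, -83.3])) (array([ 0.0008,  0.0033, -0.0001]), array([ -2.9, 115.5, -83.2]))
```

send_rows(moves=[[0, 0, 0, -1, 0, -20, 0.45], [0, 0, 0, -2, 0, -45, 0.45], [0, 0, 0, -3, 0, -70, 0.45], [0, 0, 0, -3, 0, -83, 0.45], [0, 0, 0, -3, 0, -83, 0.45], [0, 0, 0, -3, 0, -83, 0.45]])

```text
time_s: 11.05
position: [0.5533, 0.0055, 0.2877]
tcp_rot: [0.5, -0.499, -0.5, 0.501]
contact_force: [0.2, -0.5, 0.4]
finger_gap: 0.451
```

Run:
```python
from h import *
from workcell import telemetry,get_image,camera_info
o=telemetry.get_obs(); print(o["position"],o["joint_pos"].round(3))
w,d=get_image("wrist"); cv2.imwrite("pics/w7.png",w); P=cloud(camera_info("wrist"),d)
g=(abs(P[...,0]-.556)<.03)&(abs(P[...,1]-.006)<.03)&(P[...,2]>.14)&(P[...,2]<.232)
X=P[g];print(len(X),X.min(0),X.max(0))
print(row(o,(.5545,.0055,.173),down(180)))
```

```text
[0.55329414 0.00551264 0.28767545] [-0.133  0.018  1.642 -0.     1.483 -1.707]
1004 [ 0.54569818 -0.00361314  0.14003736] [0.56281092 0.0139635  0.23079981]
(array([-0.0015,  0.0033,  0.0002]), array([ -0. , 114.7,  -1.4]))
```

View pics/w7.png

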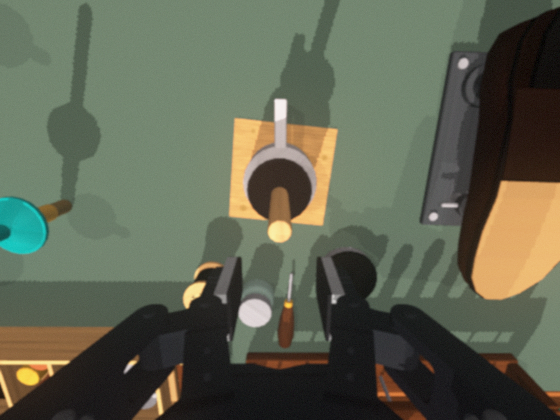

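The handle tip at (279,232) lies midway between the pads (237 to 321), so I'll descend and close.

send_rows(moves=[[0, 0, 0, 0, 20, -1, 0.45], [0, 0, 0, 0, 45, -1, 0.45], [0, 0, 0, 0, 70, -1, 0.45], [0, 0, 0, 0, 92, -1, 0.45], [0, 0, 0, 0, 107, -1, 0.45], [0, 0, 0, 0, 114, -1, 0.45], [0, 0, 0, 0, 114, -1, 0.45], [0, 0, 0, 0, 114, -1, 0.3], [0, 0, 0, 0, 114, -1, 0.1], [0, 0, 0, 0, 114, -1, 0], [0, 0, 0, 0, 114, -1, 0], [0, 0, 0, 0, 114, -1, 0]], grip_force=80)

```text
time_s: 12.6
position: [0.5559, 0.0055, 0.1754]
tcp_rot: [-0.499, 0.5, 0.501, -0.5]
contact_force: [0.1, 1.4, 6.6]
finger_gap: 0.187
```

```bash
python3 pot.py 8
python3 - <<'E'
import cv2
s=cv2.imread('pics/side_8.png');cv2.imwrite('pics/s8.png',cv2.resize(s[130:280,220:370],None,fx=4,fy=4))
E
```

```text
12.6 [0.55588521 0.00546163 0.17539663] [0.1 1.4 6.6] 0.18650857924722364
side handle 68 [ 0.547 -0.005  0.13 ] [0.568 0.043 0.223] [0.556 0.014 0.161]
side cap 173 [ 0.523 -0.023  0.096] [0.586 0.041 0.125] [0.551 0.023 0.113]
side potbody 237 [ 0.48  -0.001  0.01 ] [0.599 0.056 0.06 ] [0.546 0.045 0.031]
side potfit [0.556  0.0062] 0.0016
top handle 45 [ 0.543 -0.037  0.132] [0.556 0.044 0.234] [0.547 0.009 0.18 ]
top cap 263 [ 0.52  -0.026  0.101] [0.573 0.039 0.124] [0.542 0.011 0.113]
top potbody 21 [ 0.516 -0.032  0.013] [0.549 0.05  0.059] [0.53  0.041 0.043]
```

View pics/s8.png

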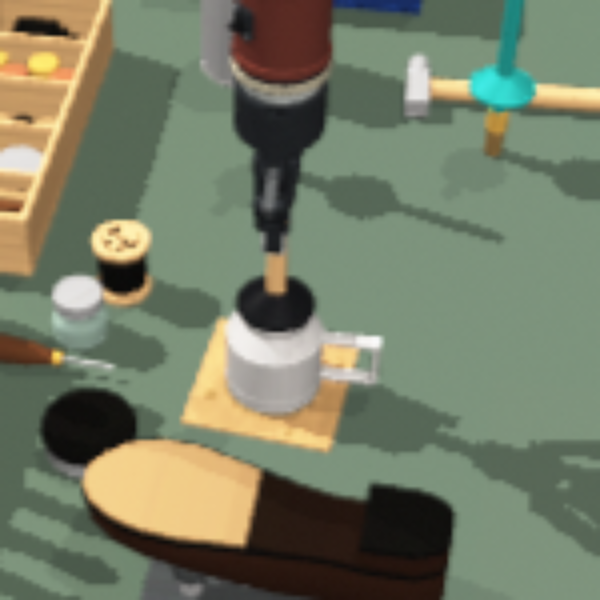

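Gripped: the gap of 0.187 matches the handle, and the pot hasn't moved. The bristle end is 161 mm beyond the TCP. I'll lift straight up.

send_rows(moves=[[0, 0, 0, 0, -3, 0, 0], [0, 0, 0, 0, -9, 0, 0], [0, 0, 0, 0, -18, 0, 0], [0, 0, 0, 0, -30, 0, 0], [0, 0, 0, 0, -45, 0, 0], [0, 0, 0, 0, -62, 0, 0], [0, 0, 0, 0, -80, 0, 0], [0, 0, 0, 0, -98, 0, 0], [0, 0, 0, 0, -116, 0, 0], [0, 0, 0, 0, -134, 0, 0], [0, 0, 0, 0, -152, 0, 0], [0, 0, 0, 0, -168, 0, 0]])

```text
time_s: 14.2
position: [0.5552, 0.0054, 0.3436]
tcp_rot: [-0.499, 0.499, 0.501, -0.501]
contact_force: [-0.2, 0.6, -0.7]
finger_gap: 0.19
```

send_rows(moves=[[0, 0, 0, 0, -15, 0, 0], [0, 0, 0, 0, -25, 0, 0], [0, 0, 0, 0, -27, 0, 0], [0, 0, 0, 0, -27, 0, 0]])

```text
time_s: 14.7
position: [0.555, 0.0054, 0.3688]
tcp_rot: [0.499, -0.499, -0.501, 0.501]
contact_force: [-0.5, -0.4, -0.6]
finger_gap: 0.188
```

```bash
python3 pot.py 9
python3 - <<'E'
from h import *
from workcell import telemetry,get_image,camera_info
o=telemetry.get_obs(); print(o["joint_pos"].round(3))
s=cv2.imread('pics/side_9.png');cv2.imwrite('pics/s9.png',cv2.resize(s[90:290,200:400],None,fx=3,fy=3))
w,d=get_image("wrist"); cv2.imwrite("pics/w9.png",w)
# final pose: tip at F+(0,0,.04), tilt 45deg outward
F=np.array([.603,.2585,.14])
for a in (23.,):
    r=np.array([np.cos(np.radians(a)),np.sin(np.radians(a)),0]); up=np.array([0,0,1.])
    for t in (0,15,30,45):
        th=np.radians(t); y=np.sin(th)*r-np.cos(th)*up; z=-np.cos(th)*r-np.sin(th)*up; x=np.cross(y,z)
        Rg=R.from_matrix(np.stack([x,y,z],1))
        tip=F+[0,0,.042]; print(t,row(o,tip-.161*y,Rg),(tip-.161*y).round(3))
E
```

```text
14.7 [0.55498803 0.00541405 0.36881879] [-0.5 -0.4 -0.6] 0.18820572990195442
side handle 29 [0.545 0.007 0.209] [0.562 0.019 0.234] [0.555 0.013 0.222]
side potbody 290 [ 0.48  -0.039  0.011] [0.598 0.057 0.06 ] [0.55  0.04  0.038]
side potfit [0.5556 0.0065] 0.002
top potbody 77 [ 0.525 -0.077  0.01 ] [0.588 0.05  0.06 ] [0.564 0.004 0.012]
top potfit [0.5222 0.0086] 0.009
[-0.132 -0.     1.513  0.     1.631 -1.706]
0 (array([-0.0013, -0.3982,  0.0005]), array([252.9,  25.5, -49. ])) [0.603 0.258 0.343]
15 (array([-0.2596, -0.396 , -0.0517]), array([236.7,  31. , -10.6])) [0.565 0.242 0.338]
30 (array([-0.5179, -0.3892, -0.1038]), array([221.7,  47.1,  25.2])) [0.529 0.227 0.321]
45 (array([-0.776 , -0.3776, -0.1559]), array([208.7,  72.8,  55.9])) [0.498 0.214 0.296]
```

View pics/s9.png

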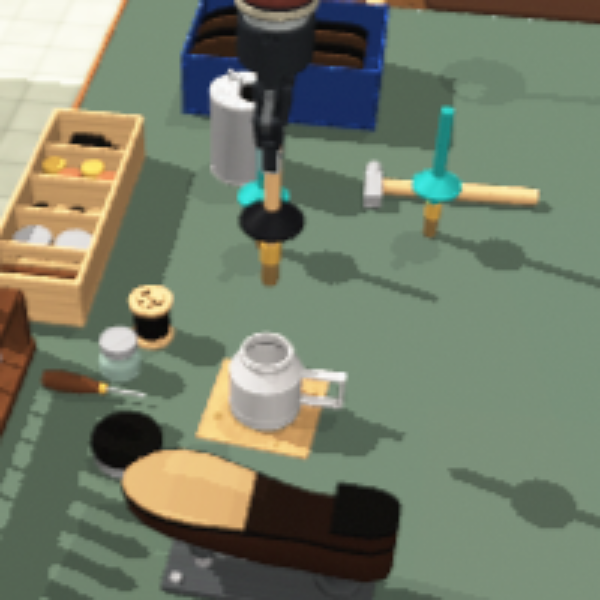

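View pics/w9.png

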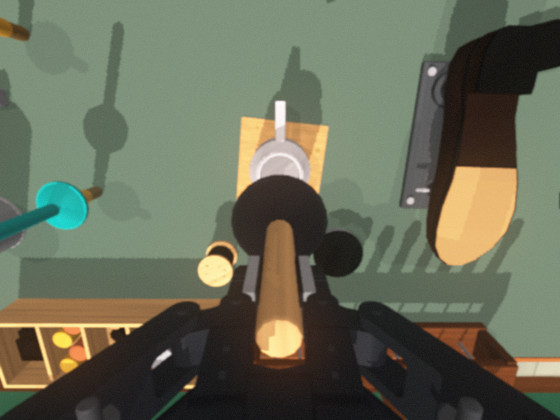

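The brush is out with its cap, bristles at about z 0.208, and the pot is still on the card in the side crop at (265,385). I'll carry the brush over the forepart with bristles down and yaw it 23°, then tilt about the bristle end.

send_rows(moves=[[0, -0.02, 0, 6, 0, -1, 0], [0, -0.05, 0, 20, 0, -4, 0], [0, -0.09, 0, 42, 0, -8, 0], [0, -0.13, 0, 70, 0, -14, 0], [0, -0.18, 0, 100, 0, -19, 0], [0, -0.23, 0, 130, 0, -25, 0], [0, -0.28, 0, 160, 0, -31, 0], [0, -0.32, 0, 190, 0, -37, 0], [0, -0.36, 0, 217, 0, -42, 0], [0, -0.39, 0, 238, 0, -46, 0], [0, -0.398, 0, 250, 0, -48, 0], [0, -0.398, 0, 253, 0, -49, 0]])

```text
time_s: 16.35
position: [0.6033, 0.2592, 0.3691]
tcp_rot: [0.39, -0.39, -0.59, 0.59]
contact_force: [0.1, 0.9, -0.3]
finger_gap: 0.189
```

```bash
cat > fin.py <<'E'
from h import *
from workcell import telemetry
import sys
F=np.array([float(sys.argv[1]),float(sys.argv[2]),.14]); h=float(sys.argv[3]); a=float(sys.argv[4]); L=float(sys.argv[5])
o=telemetry.get_obs(); print(o["time_s"],o["position"],o["joint_pos"].round(3))
Rt=R.from_quat(o["tcp_rot"],scalar_first=True); y=Rt.as_matrix()[:,1]; print("tip now",(o["position"]+L*y).round(4),"tilt",np.degrees(np.arccos(-y[2])).round(1))
r=np.array([np.cos(np.radians(a)),np.sin(np.radians(a)),0]); up=np.array([0,0,1.])
for t in range(0,46,5):
    th=np.radians(t); y=np.sin(th)*r-np.cos(th)*up; z=-np.cos(th)*r-np.sin(th)*up; x=np.cross(y,z)
    Rg=R.from_matrix(np.stack([x,y,z],1)); tip=F+[0,0,h]; print(t,*row(o,tip-L*y,Rg))
E
python3 fin.py .603 .2585 .045 23 .161
```

```text
16.35 [0.60326792 0.25917906 0.36911787] [ 0.286  0.25   1.238 -0.     1.654 -1.687]
tip now [0.6032 0.2591 0.2081] tilt 0.0
0 [-0.0004  0.0004 -0.0001] [-0.5 23.1  0.5]
5 [-0.0877  0.0004 -0.0001] [-0.5 23.7 14.5]
10 [-1.749e-01  4.000e-04 -1.000e-04] [-0.5 25.6 28.5]
15 [-2.622e-01  4.000e-04 -1.000e-04] [-0.5 28.6 42.2]
20 [-0.3494  0.0004 -0.    ] [-0.5 32.8 55.6]
25 [-4.367e-01  4.000e-04 -0.000e+00] [-0.5 38.2 68.5]
30 [-5.24e-01  4.00e-04  0.00e+00] [-0.5 44.7 81. ]
35 [-6.112e-01  4.000e-04  0.000e+00] [-0.5 52.3 92.8]
40 [-6.985e-01  4.000e-04  0.000e+00] [ -0.5  60.8 104. ]
45 [-7.858e-01  4.000e-04  1.000e-04] [ -0.5  70.3 114.3]
```

send_rows(moves=[[-0.03, 0, 0, -0.5, 0, 5, 0], [-0.087, 0, 0, -0.5, 4, 14.5, 0], [-0.175, 0, 0, -0.5, 6, 28.5, 0], [-0.262, 0, 0, -0.5, 9, 42, 0], [-0.349, 0, 0, -0.5, 13, 55.5, 0], [-0.437, 0, 0, -0.5, 18, 68.5, 0], [-0.524, 0, 0, -0.5, 25, 81, 0], [-0.611, 0, 0, -0.5, 32, 93, 0], [-0.698, 0, 0, -0.5, 41, 104, 0], [-0.76, 0, 0, -0.5, 48, 111, 0], [-0.786, 0, 0, -0.5, 51, 114, 0], [-0.786, 0, 0, -0.5, 51, 114, 0]])

```text
time_s: 17.85
position: [0.4984, 0.213, 0.3184]
tcp_rot: [-0.211, 0.51, 0.77, -0.319]
contact_force: [0.4, 0.9, -0.5]
finger_gap: 0.187
```

```bash
python3 fin.py .603 .2585 .045 23 .161 | sed -n '1,2p;$p'
python3 - <<'E'
from h import *
from workcell import get_image,camera_info
for n in ("side","top","wrist"):
    I=camera_info(n); s,d=get_image(n); cv2.imwrite(f"pics/{n}_10.png",s); np.save(f"pics/{n}_10P.npy",cloud(I,d))
s=cv2.imread("pics/side_10.png"); cv2.imwrite("pics/s10.png",cv2.resize(s[130:310,200:380],None,fx=3.3,fy=3.3))
E
```

```text
17.85 [0.49844102 0.21302779 0.31838748] [ 0.147 -0.647  2.278  0.261  0.758 -1.943]
tip now [0.6033 0.2574 0.2046] tilt 45.0
45 [ 0.0005 -0.0008 -0.0009] [ 1.  13.9 13.7]
```

View pics/s10.png

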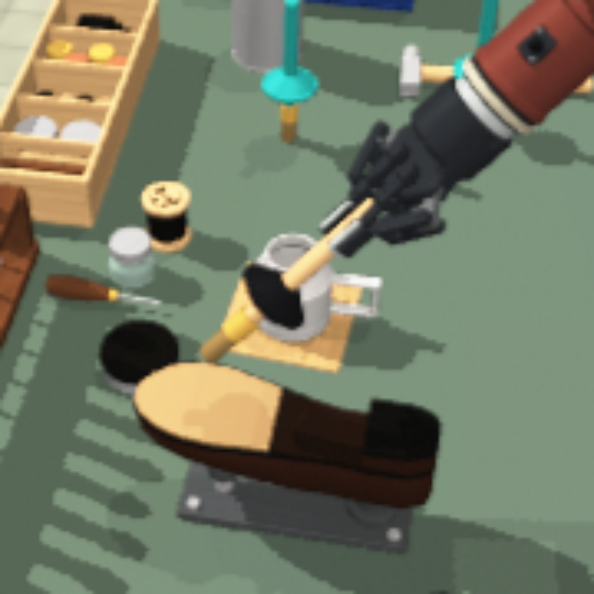

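View pics/top_10.png

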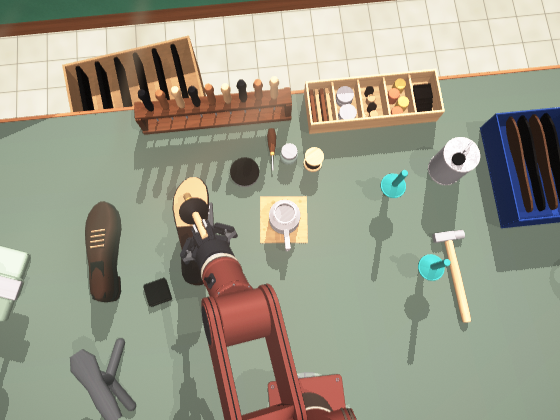

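View pics/wrist_10.png

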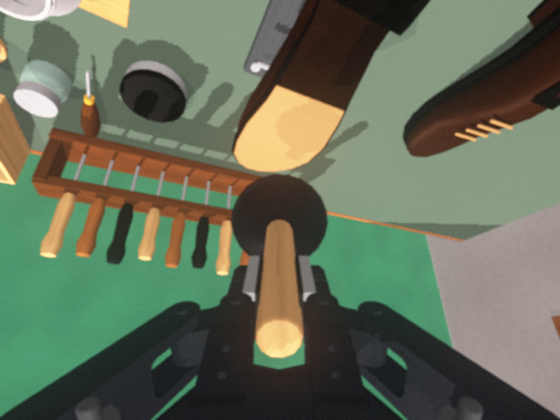

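The brush is now at 45°, bristles down over the forepart, and the pot stands on the card. I'll triangulate the bristle end and refine the target before lowering it slightly.

```bash
python3 - <<'E'
from h import *
from workcell import camera_info
t=cv2.imread("pics/top_10.png"); s=cv2.imread("pics/side_10.png")
a=cv2.resize(t[165:245,160:250],None,fx=6.6,fy=6.6,interpolation=cv2.INTER_CUBIC)
b=cv2.resize(s[200:250,245:295],None,fx=10,fy=10,interpolation=cv2.INTER_CUBIC)
cv2.imwrite("pics/t10.png",a); cv2.imwrite("pics/s10b.png",b)
E
sed -n '/potbody/q;p' pot.py >/dev/null; python3 pot.py 11 | grep -i fit
```

```text
side potfit [0.5566 0.0071] 0.0022
top potfit [0.5515 0.01  ] 0.0113
```

View pics/t10.png

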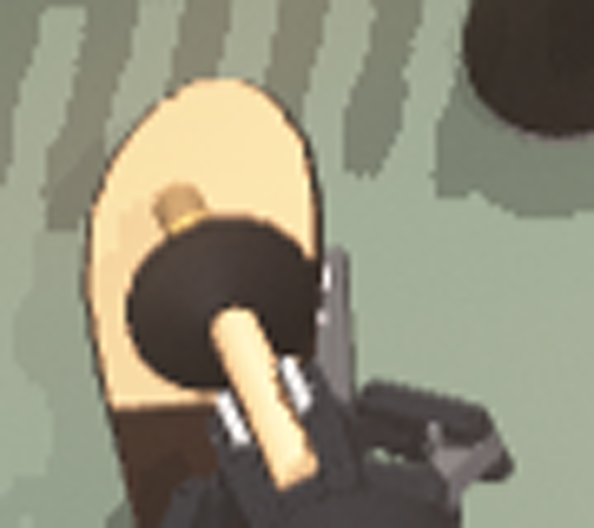

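View pics/s10b.png

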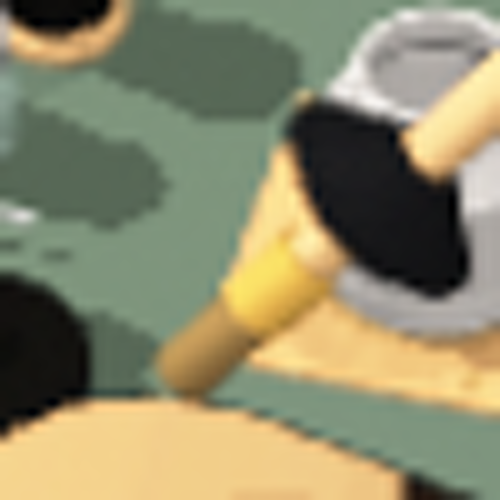

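```bash
python3 - <<'E'
from h import *
from workcell import camera_info
T=camera_info("top");S=camera_info("side")
ut=(160+176/6.6,165+194/6.6); us=(245+17.8,200+37.3)
def Pm(I):
    K,Rm,t=cam(I); return K@np.c_[Rm,t]
X=cv2.triangulatePoints(Pm(T),Pm(S),np.array(ut).reshape(2,1),np.array(us).reshape(2,1)); X=(X[:3]/X[3]).ravel(); print("tip",X, proj(T,X)-ut,proj(S,X)-us)
# axis: handle points from top/side clouds: use proj of predicted axis
E
python3 fin.py .600 .256 .044 23 .161 | sed -n '1,2p;$p'
```

```text
tip [0.60330779 0.25612595 0.20408511] [[0.00888275 0.67318714]] [[-0.79335459 -0.29125981]]
18.1 [0.49913336 0.21370219 0.3191457 ] [ 0.148 -0.644  2.275  0.261  0.758 -1.943]
tip now [0.604  0.2582 0.2054] tilt 45.1
45 [ 0.0009  0.0001 -0.0002] [-0.5 11.9 18.2]
```

The two-view bristle end at (0.603, 0.256, 0.204) agrees with the kinematics to 2 mm. I'll lower it about 21 mm, to about 4 cm over the sole.

send_rows(moves=[[0, 0, 0, 0, 3, 4, 0], [0, 0, 0, 0, 6, 9, 0], [0, 0, 0, -0.5, 9, 14, 0], [0, 0, 0, -0.5, 11.5, 17.5, 0], [0, 0, 0, -0.5, 12, 18, 0], [0, 0, 0, -0.5, 12, 18, 0], [0, 0, 0, -0.5, 12, 18, 0], [0, 0, 0, -0.5, 12, 18, 0]])

```text
time_s: 19.1
position: [0.495, 0.2115, 0.2974]
tcp_rot: [-0.211, 0.51, 0.77, -0.319]
contact_force: [0.6, 0.2, -0.7]
finger_gap: 0.194
```

```bash
python3 fin.py .600 .256 .044 23 .161 | sed -n '1,2p;$p'; python3 pot.py 12 | head -9
python3 - <<'E'
from h import *
from workcell import get_image,telemetry
o=telemetry.get_obs(); print(o["contact_force"],abs(o["dq"]).max())
s=cv2.imread("pics/side_12.png"); cv2.imwrite("pics/s12.png",cv2.resize(s[80:320,190:420],None,fx=2.4,fy=2.4,interpolation=cv2.INTER_CUBIC))
a=cv2.imread("pics/top0.png").astype(int); b=cv2.imread("pics/top_12.png").astype(int)
E
```

```text
19.1 [0.49496019 0.21148071 0.29735962] [ 0.143 -0.648  2.317  0.277  0.722 -1.966]
tip now [0.5999 0.256  0.1836] tilt 45.1
45 [ 0.001  -0.0001 -0.0002] [-0.1 -0.2 -0.5]
19.1 [0.49496019 0.21148071 0.29735962] [ 0.6  0.2 -0.7] 0.19354801444620442
side potbody 144 [ 0.481 -0.04   0.011] [0.583 0.049 0.06 ] [0.528 0.014 0.04 ]
side potfit [0.5574 0.0091] 0.0019
top potbody 169 [ 0.492 -0.032  0.01 ] [0.597 0.05  0.06 ] [0.553 0.005 0.015]
top potfit [0.5488 0.0156] 0.0117
[ 0.05009854 -0.0881796  -1.04595525] 0.0009251963247696728
```

View pics/s12.png

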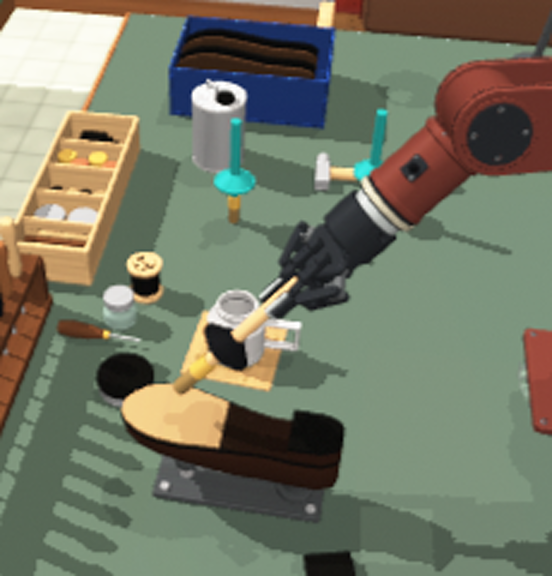

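View pics/top_12.png

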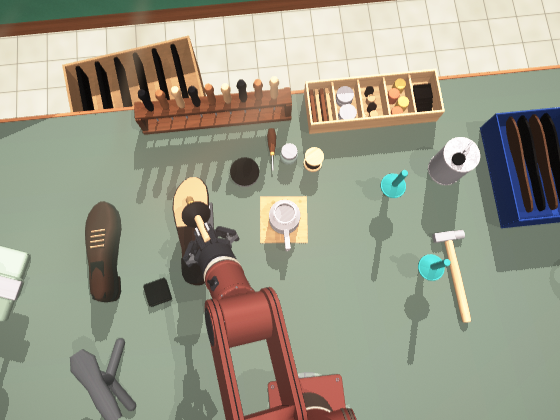

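Run:
```python
from h import *
from workcell import camera_info
T=camera_info("top"); t=cv2.imread("pics/top_12.png"); a=cv2.imread("pics/top0.png")
I=cv2.imread("pics/top_12.png")
print(proj(T,[[.5555,.007,.1],[.5555,.007,0.]]), onplane(T,(285,213),.1))
c=t[185:255,245:325].copy()
c=cv2.resize(c,None,fx=7,fy=7,interpolation=cv2.INTER_CUBIC)
p=(proj(T,[[.5555,.007,.1]])[0]-[245,185]+.5)*7; cv2.circle(c,tuple(int(v) for v in p),4,(0,0,255),-1)
cv2.imwrite("pics/t12.png",c)
for n,(x0,y0,x1,y1) in dict(tq1=(375,165,412,205),tq2=(415,245,455,285),tin=(225,153,262,190),jar=(278,142,300,163),spool=(302,145,326,173),ham=(435,225,475,325),can=(428,135,482,187),oshoe=(80,195,125,305),heels=(140,275,175,310),awl=(263,125,280,180)).items():
    d=np.abs(t[y0:y1,x0:x1].astype(int)-a[y0:y1,x0:x1]).max(2); print(n,(d>40).sum(),d.size)
```

```text
[[284.02659962 211.83943685]
 [283.39732253 218.95286985]] [0.55194047 0.00466823 0.1       ]
tq1 0 1480
tq2 0 1600
tin 0 1369
jar 0 462
spool 0 672
ham 0 4000
can 0 2808
oshoe 0 4950
heels 0 1225
awl 0 935
```

View pics/t12.png

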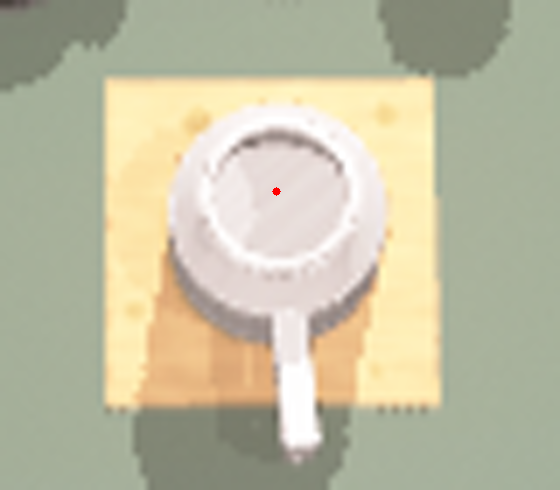

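The pot's neck centre at (281,194) in the crop lies within 0.7 px (about 2 mm) of where a pot in the middle of the card would show. Every other object checked is pixel-identical to the start. I'm handing in.

```bash
python3 -c "
from workcell import arm,telemetry
o=telemetry.get_obs(); print(o['time_s'],o['finger_gap'],o['position'])
print(arm.sign_off())"
```

```text
19.2 0.1901753551665107 [0.49491445 0.21147077 0.29724241]
the job is handed in; nothing more can be done
None
```

I slid the pot by its loop onto the middle of the drip card. I then drew out the wooden-handled brush with the black cap, and handed in while holding it over the bare forepart at 19.2 s of the 64 s allowed.

- **Brush:** The arm's own pose puts the bristle end at (0.600, 0.256, 0.184), about 4 cm above the leather, with the handle 45° from upright. Before the last 21 mm of lowering, a two-camera check agreed with the arm to 2 mm; I did not repeat it afterwards.
- **Forepart middle:** My estimates of it differed by several millimetres depending on which edge of the shoe I used. I aimed at a point between them.
- **Pot:** It stands upright within about 2 mm of the card's centre in the enlarged top view. The final automatic circle fits disagreed: the side fit gave (0.557, 0.009) with the pot partly hidden by the brush. The top fit was unreliable, with a residual of 12 mm, so I did not use it.
- **Other things:** The hammer, wax tin, spool, tack jar, heels, awl, other shoe, can and both turquoise brushes look the same as at the start in the top view. I noticed no unusual forces; the highest reading at the end of a move was about 12 N.

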